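# Fetch the rapping iron from behind the dye tins

## Task

I need the rapping iron that lies behind the three dye tins: first stand all three tins upright on the cork mat, then lay the iron flat and lengthwise in the middle of the empty tool tray, and only after that put every tin back, standing flat in the dish of its own colour. Set each thing down gently without dropping or tipping it, and do not disturb the brown bottle.

Things in the scene. Friction and masses are not known exactly. Their poses are not given: they have to be found in the camera images.
- tin_blue: Lidded dye tin: upright cylinder 54 mm across, 110 mm tall, about 0.35 kg, bare metal with a blue band and a blue lid. It starts standing in the blue dish. Origin: centre of its underside, z up its axis. Hard and stiff; grip it anywhere on its side.
- tin_green: Lidded dye tin: upright cylinder 54 mm across, 110 mm tall, about 0.35 kg, bare metal with a green band and a green lid. It starts standing in the green dish. Origin: centre of its underside, z up its axis. Hard and stiff; grip it anywhere on its side.
- tin_red: Lidded dye tin: upright cylinder 54 mm across, 110 mm tall, about 0.35 kg, bare metal with a red band and a red lid. It starts standing in the red dish. Origin: centre of its underside, z up its axis. Hard and stiff; grip it anywhere on its side.
- dish_blue: Round blue drip dish, home of the blue tin, fixed in the wooden caddy: 78 mm across, rim 9 mm high, floor 3 mm thick, 68 mm across inside. Origin: centre of its underside, 8 mm above the bench; z up. The dishes stand in a row 86 mm apart, in changing order, in the front half of the caddy (276 x 155 mm, rim 22 mm high).
- dish_green: Round green drip dish, home of the green tin, fixed in the wooden caddy: 78 mm across, rim 9 mm high, floor 3 mm thick, 68 mm across inside. Origin: centre of its underside, 8 mm above the bench; z up. The dishes stand in a row 86 mm apart, in changing order, in the front half of the caddy (276 x 155 mm, rim 22 mm high).
- dish_red: Round red drip dish, home of the red tin, fixed in the wooden caddy: 78 mm across, rim 9 mm high, floor 3 mm thick, 68 mm across inside. Origin: centre of its underside, 8 mm above the bench; z up. The dishes stand in a row 86 mm apart, in changing order, in the front half of the caddy (276 x 155 mm, rim 22 mm high).
- iron: Rapping iron (tool), 240 mm long, 0.35 kg: dark wood handle on its -x half (30 wide, 24 high), brass collar mid-length (36 long, 32 wide, 24 high; balance point), flat steel blade (34 wide, 12 high). Lies on two cradles (80 mm either side of the collar, tops 31 mm up), 60 mm behind the dishes' centre line. Origin: under the collar at its underside, 26 mm up; x lengthwise, z up.
- mat: Cork mat, 300 x 130 mm, 4 mm thick, fixed on the bench to the left or right of the caddy. Origin: centre of its underside; x along its length, z up.
- tray: Open tool tray with a dark wooden rim and grey felt floor, fixed on the bench on the other side of the caddy from the mat: outside 308 x 122 mm, inside 298 x 112 mm, floor 4 mm thick, rim 14 mm high. Origin: centre of its underside; x along its length, z up.
- bottle: Brown glass varnish bottle with a black cap, 54 mm across, 130 mm tall, loose, standing on the bench close behind the caddy (its axis at least 70 mm behind the iron's centre line). A bystander. Origin: centre of its underside, z up.
Things that resemble listed ones, but are neither listed nor needed, are in the scene too. Leave any yellow look-alike of the tin_blue alone.

How it is judged:
By the outcome, as a careful person would: the job done as asked, in the order asked, and still so for the second after the job is handed in, with the robot touching nothing.
It also fails if it takes over 144 s, if anything falls off the work surface, if the arm or the gripper's body presses on something with over 40 N, if the wrist force passes 120 N, or if a joint passes its speed limit or range.

## Robot

A 6-joint arm with a two-finger parallel gripper is mounted at the origin on the work surface. World frame = base frame: x ahead of the robot, y to its left, z up, the work surface at z = 0. Lengths are in m, angles in rad, forces in N, time in s.
With the tool pointing down it reaches from about 0.325 to 1 m from the base axis. Payload 5.1 kg.
Tool frame: the origin (TCP) lies between the finger pads; the fingertips stand 17 mm ahead of it and the grasp point (between the pads) lies 2 mm behind it (ctrl.tip_extent is the distance from the TCP to the fingertips, in m); z points along the fingers, y is the line along which they close (so a half turn about z gives the same grasp; the last joint's range is limited). The gripper opens to 85 mm and grips with 20 to 120 N. Pads are 22 mm wide; open, the fingers measure 114 mm over their backs; the gripper's body (76 mm by 85 mm) begins 54 mm behind the grasp point. The pads swing forward as they close: fully open they stand 13 mm farther back than shut.
Start: joints at [1.204, 0.124, 1.65, -0, 1.367, -0.083], TCP at [0.182, 0.624, 0.248] pointing down, gripper open.
Joint ranges: [-2.61, 2.61], [-1.02, 2.33], [0.03, 2.71], [-1.35, 4.49], [0.32, 2.68], [-2.91, 2.91]. Speed limits (rad/s): [2.57, 2.57, 3.14, 3.14, 3.14, 3.14].

## Interface

Orientations are given as a unit quaternion [w, x, y, z].
In Python, from plant import ctrl, cams gives the robot as it stands.
- The arm moves only by the tool apply_moves, never from a script. Its argument "increments" is one flat list of numbers, 7 for each row, row after row: the shift along the tool's x, y, z in m, then the turn, a rotation vector about the tool's x, y, z in rad, then the opening, from -1 (shut) to 1 (fully open). In form: [x, y, z, wx, wy, wz, gripper, x, y, z, wx, wy, wz, gripper, ...]. A call has 1 to 12 rows; each row shifts and turns the commanded pose from where the row before left it, along the tool's axes as they then stand; what a row does not reach is not made up. A row lasts 1/8 s, in which the tool goes at most 62.5 mm and 10.7 degrees, less where a joint would pass 70% of its speed; a pose out of reach is approached as far as the arm can. A call with a gripper value outside its range is refused whole. The fingers move at their own pace and stop on an object; "squeeze" is the grip in N (left out, the last holds). Time passes only in rows, so rows that do not move let the fingers close. It gives the time, the measured TCP pose, the force, the opening and the grip force at its end, in the units of the state.
- ctrl.sense(): the state, without advancing time (a new reading comes with each control period).
- cams.snapshot(name): name is "scene" or "top" or "wrist"; returns the picture (400x640x3 uint8, red, green, blue); there is no depth.
- cams.camera_params(name): a dict with "K" (3x3 intrinsics, pixels), "k1" (the pictures are not rectified: a ray, as slopes to the right and down, at radius r is drawn at 1 + k1 r^2 times it, then the intrinsics apply), "xyz" and "rotation" of the camera in the world. Camera axes: x right, y down, z forward; pixel columns grow to the right and rows downward; lengths in m; the calibration is good to about 2 mm. A picture is of the moment at which its call begins: read the wrist's pose just before it. camera_params takes no time and is no camera call; for the wrist camera it gives the pose at the moment of the call.
- ctrl.hand_in(): hands the job in; it is judged then, once.
The state is a dict: "clock": time; "joint_pos": joint angles; "qd": joint speeds; "joint_torque": joint torques, N m; "ee_pos": TCP position; "ee_rot": TCP orientation; "force": force on the tool from outside, world axes, zero at the start; "torque": the same for the moment, N m; "width": opening from 0.0 (shut) to 1.0 (fully open); "finger_force": force on a finger pad.
Only numpy, scipy, OpenCV 4.12 (cv2) and the standard library are available. Lean on these libraries where they do the work, as an engineer would, in place of code of your own. Each camera call takes 0.05 s, during which the arm holds its last target. There are 200 camera calls.

## Working session

There is one attempt and no reset: what is moved stays moved. The work goes in short steps, Python scripts to look and compute and a tool call to move; the robot and the scene stay as the last step left them, time stands still between calls to the robot, and variables do not carry over. Pictures are saved under pics/ and viewed, at most 14 in all, crops included, and the job is handed in when it is done.

Besides the shell and the picture viewer there is one more tool, called after "Call:" as a command line: name --argument value ..., lists and objects as JSON in quotes. apply_moves: Moves the arm, as the interface text tells. Its arguments: {"type":"object","properties":{"increments":{"type":"array","items":{"type":"number"}},"squeeze":{"type":"number"}},"required":["increments"]}

```bash
ls; mkdir -p pics
cat > h.py <<'E'
import numpy as np, cv2
from plant import ctrl, cams
def snap(n,f):
    im=cams.snapshot(n); cv2.imwrite('pics/'+f,im[:,:,::-1]); return im
def ray(n,u,v,z,p=None):
    p=p or cams.camera_params(n); K=np.array(p['K']); 
    d=cv2.undistortPoints(np.array([[[u,v]]],float),K,np.array([p['k1'],0,0,0.]))[0,0]
    R=np.array(p['rotation']); w=R@np.array([d[0],d[1],1]); o=np.array(p['xyz'])
    return o+w*(z-o[2])/w[2]
E
python3 - <<'E'
from h import *
a=snap('scene','s0.png'); b=snap('top','t0.png')
for n in('scene','top','wrist'): print(cams.camera_params(n))
print(ctrl.sense())
E
```

```text
pics
{'K': array([[478.25362093,   0.        , 322.19966067],
       [  0.        , 478.25362093, 198.8692972 ],
       [  0.        ,   0.        ,   1.        ]]), 'k1': 0.04135942236737907, 'xyz': array([1.39747082, 0.23919202, 0.66009331]), 'rotation': array([-0.27701932,  0.52668686,  0.71768786, -0.36164263])}
{'K': array([[403.87705974,   0.        , 317.6096407 ],
       [  0.        , 403.87705974, 198.78936775],
       [  0.        ,   0.        ,   1.        ]]), 'k1': -0.04975061444775872, 'xyz': array([ 0.51828083, -0.01017007,  0.8943102 ]), 'rotation': array([-0.03318258,  0.71381312, -0.69933514,  0.01732326])}
{'K': array([[350.47662041,   0.        , 319.99749708],
       [  0.        , 350.47662041, 199.75479146],
       [  0.        ,   0.        ,   1.        ]]), 'k1': -0.025962455496107303, 'xyz': array([0.11154718, 0.64337521, 0.37274726]), 'rotation': array([0.11617673, 0.79151776, 0.59382729, 0.08585894])}
{'clock': 0.1, 'joint_pos': array([ 1.20439199e+00,  1.24450435e-01,  1.65159941e+00, -2.36958119e-06,
        1.36748555e+00, -8.26100773e-02]), 'qd': array([-0.00214638, -0.00250949, -0.00209545,  0.00169915,  0.0010903 ,
       -0.00181525]), 'joint_torque': array([ 2.55865152e-04, -4.24929500e+01, -3.66654718e+01, -1.16883825e-04,
        3.98568751e-03,  1.21472360e-05]), 'ee_pos': array([0.18184015, 0.62348241, 0.24713244]), 'ee_rot': array([-2.15121177e-04,  1.41421125e-01,  9.89949050e-01, -9.47250873e-04]), 'force': array([ 0.38662777, -0.18923024, -0.20075613]), 'torque': array([-0.0170241 ,  0.01427126,  0.0125283 ]), 'finger_force': 0.0, 'width': 1.0018763131007964}
```

```bash
sed -i "s/R=np.array(p\['rotation'\])/q=np.array(p['rotation']); R=Rot.from_quat(q[[1,2,3,0]]).as_matrix()/; 1a from scipy.spatial.transform import Rotation as Rot" h.py
```

```text
(no output)
```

View pics/t0.png

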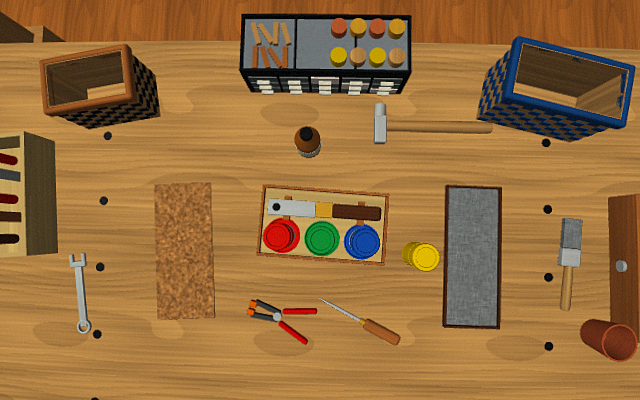

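View pics/s0.png

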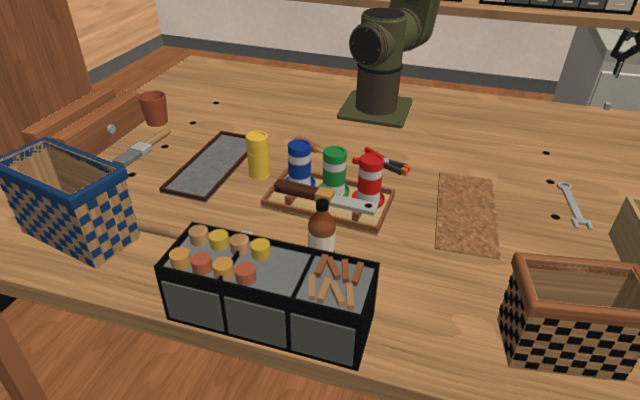

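Run:
```python
import cv2
a=cv2.imread('pics/t0.png')[175:325,250:450]
cv2.imwrite('pics/c0.png',cv2.resize(a,None,fx=4,fy=4,interpolation=cv2.INTER_CUBIC))
```

```text
(no output)
```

View pics/c0.png

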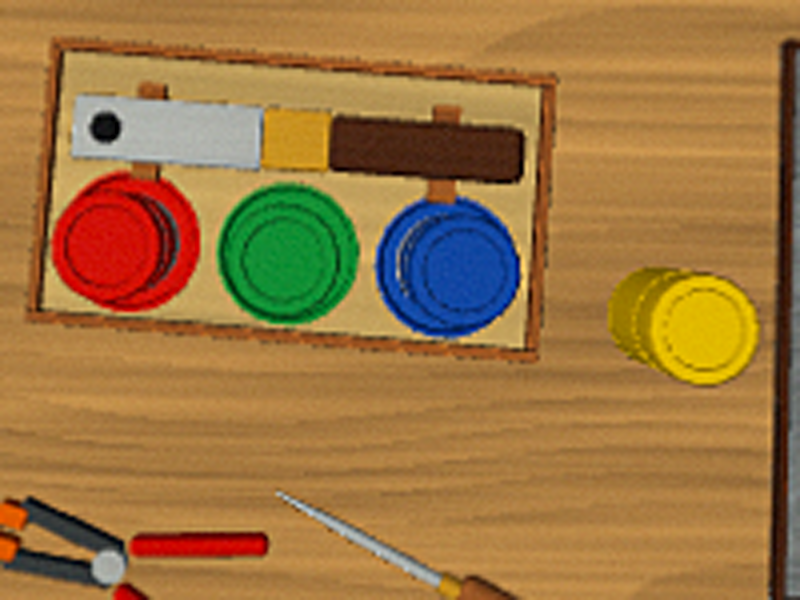

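Run:
```python
from h import *
C=lambda u,v:(250+(u+.5)/4-.5,175+(v+.5)/4-.5)
P=dict(red=(*C(109,247),.121),green=(*C(289,258),.121),blue=(*C(465,269),.121),
dr=(*C(126,241),.017),dg=(*C(288,254),.017),db=(*C(448,267),.017),
collar=(*C(297,140),.050),blade=(*C(72,127),.038),handle=(*C(523,154),.05),
c1=(*C(55,40),.022),c2=(*C(555,76),.022),c3=(*C(28,318),.022),c4=(*C(535,358),.022),yel=(*C(705,329),.11),
bot=(306,133,.13),m1=(155,184,.004),m2=(210,183,.004),m3=(158,319,.004),m4=(214,318,.004),
t1=(446,186,.014),t2=(501,187,.014),t3=(443,326,.014),t4=(499,328,.014))
for k,(u,v,z) in P.items(): print(k,ray('top',u,v,z).round(4))
print(Rot.from_quat(np.array(ctrl.sense()['ee_rot'])[[1,2,3,0]]).as_matrix().round(3))
q=cams.camera_params('wrist');print(Rot.from_quat(np.array(q['rotation'])[[1,2,3,0]]).as_matrix().round(3))
```

```text
red [0.4998 0.0842 0.121 ]
green [ 0.4965 -0.002   0.121 ]
blue [ 0.4931 -0.0858  0.121 ]
dr [0.5008 0.0877 0.017 ]
dg [ 4.957e-01 -3.000e-04  1.700e-02]
db [ 0.4906 -0.0868  0.017 ]
collar [ 0.5561 -0.0042  0.05  ]
blade [0.5611 0.1159 0.038 ]
handle [ 0.5511 -0.1222  0.05  ]
c1 [0.6091 0.129  0.022 ]
c2 [ 0.5947 -0.1428  0.022 ]
c3 [0.4583 0.139  0.022 ]
c4 [ 0.4432 -0.1336  0.022 ]
yel [ 0.4663 -0.2028  0.11  ]
bot [0.6992 0.0326 0.13  ]
m1 [0.608  0.3779 0.004 ]
m2 [0.6125 0.2521 0.004 ]
m3 [0.3086 0.3576 0.004 ]
m4 [0.3152 0.2322 0.004 ]
t1 [ 0.6147 -0.2699  0.014 ]
t2 [ 0.6149 -0.3912  0.014 ]
t3 [ 0.313  -0.2644  0.014 ]
t4 [ 0.3104 -0.3855  0.014 ]
[[-0.96   0.28  -0.001]
 [ 0.28   0.96  -0.002]
 [ 0.    -0.002 -1.   ]]
[[ 0.28   0.92   0.274]
 [ 0.96  -0.268 -0.082]
 [-0.002  0.286 -0.958]]
```

Candidates (top view): red tin (277,237), green (322,239) and blue (366,242), each in its own dish. The yellow tin (426,257) is the decoy. The iron is at (324,210). The hammer (430,126), scraper (570,260) and screwdriver (360,320) are not it. The mat is on the left at (185,250) and the tray on the right at (472,257). The crop confirms the iron by its dark handle, brass collar and steel blade.

```bash
cat >> h.py <<'E'
def go(x,y,z,yaw=-3):
    s=ctrl.sense(); q=np.array(s['ee_rot'])[[1,2,3,0]]; R=Rot.from_quat(q)
    c,n=np.cos(np.radians(yaw)),np.sin(np.radians(yaw)); T=np.array([[-n*-1*-1*-1,c,0],[c,n,0],[0,0,-1.]])
    T[:,0]=np.cross(T[:,1],T[:,2])
    print('t',round(s['clock'],1),'pos',s['ee_pos'].round(4),'d_now',(R.inv().apply(np.array([x,y,z])-s['ee_pos'])).round(4),
      'd_yawed',(T.T@(np.array([x,y,z])-s['ee_pos'])).round(4),'rot',(R.inv()*Rot.from_matrix(T)).as_rotvec().round(4),'w',round(s['width'],3),'f',s['force'].round(1))
E
python3 -c "
from h import *
print(ctrl.tip_extent); go(.5,.086,.2)"
```

```text
0.017
t 0.1 pos [0.1818 0.6235 0.2471] d_now [-0.4559 -0.4268  0.0479] d_yawed [-0.5201  0.3459  0.0471] rot [-1.7000e-03  1.2000e-03  1.3394e+00] w 1.002 f [ 0.4 -0.2 -0.2]
```

Call:
apply_moves --increments '[0,0,0,0,0,0.167,0.65,0,0,0,0,0,0.167,0.65,0,0,0,0,0,0.167,0.65,0,0,0,0,0,0.167,0.65,0,0,0,0,0,0.167,0.65,0,0,0,0,0,0.167,0.65,0,0,0,0,0,0.167,0.65,0,0,0,0,0,0.167,0.65]' --squeeze 50

```text
clock: 1.1
ee_pos: [0.1819, 0.6237, 0.2475]
ee_rot: [0.0, 0.726, 0.688, -0.001]
force: [-0.7, -0.1, -0.4]
width: 0.823
finger_force: 0.0
```

```bash
python3 -c "
from h import *
print(ctrl.tip_extent); go(.5,.086,.2)"
```

```text
0.017
t 1.1 pos [0.1819 0.6237 0.2475] d_now [-0.5195  0.347   0.048 ] d_yawed [-0.5203  0.3458  0.0475] rot [-0.0004  0.0012 -0.0022] w 0.823 f [-0.7 -0.1 -0.4]
```

Call:
apply_moves --increments '[-0.03,0.02,0,0,0,0,0.65,-0.05,0.033,0,0,0,0,0.65,-0.05,0.033,0,0,0,0,0.65,-0.05,0.033,0,0,0,0,0.65,-0.05,0.034,0,0,0,0,0.65,-0.05,0.034,0,0,0,0,0.65,-0.05,0.034,0,0,0,0,0.65,-0.05,0.034,0,0,0,0,0.65,-0.05,0.033,0,0,0,0,0.65,-0.05,0.033,0.015,0,0,0,0.65,-0.04,0.026,0.02,0,0,0,0.65,0,0,0.012,0,0,0,0.65]'

```text
clock: 2.6
ee_pos: [0.5035, 0.085, 0.1997]
ee_rot: [-0.001, 0.726, 0.688, -0.001]
force: [0.8, -0.1, -0.2]
width: 0.826
finger_force: 0.0
```

```bash
python3 -c "
from h import *
go(.5,.086,.086); snap('wrist','w1.png'); 
p=cams.camera_params('wrist')
# expected px of red lid centre
q=np.array(p['rotation']); R=Rot.from_quat(q[[1,2,3,0]]).as_matrix()
for X in ([.5,.086,.121],[.496,-.001,.121],[.492,-.0863,.121],[.5561,-.0042,.05]):
  print(cv2.projectPoints(np.array([X]),cv2.Rodrigues(R.T)[0],-R.T@p['xyz'],p['K'],np.array([p['k1'],0,0,0.]))[0].ravel().round(1))
"
```

```text
t 2.6 pos [0.5035 0.085  0.1997] d_now [ 0.0009 -0.0033  0.1137] d_yawed [ 0.0008 -0.0036  0.1137] rot [-0.002   0.0005 -0.0013] w 0.826 f [ 0.8 -0.1 -0.2]
[318.2 218.3]
[319.2 337.9]
[319.8 431.6]
[388.1 284.7]
```

View pics/w1.png

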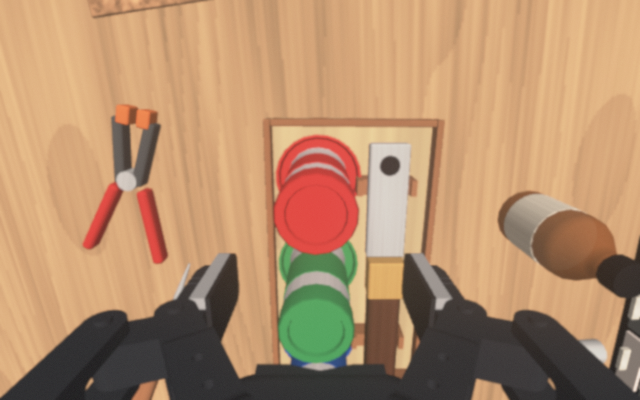

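The wrist view shows the red lid at (317,215), within 2 mm of the prediction, with the green lid at (317,332) and clear space for both fingers. Next I descend and grip.

Call:
apply_moves --increments '[0.001,-0.003,0.02,0,0,0,0.65,0,0,0.025,0,0,0,0.65,0,0,0.025,0,0,0,0.65,0,0,0.025,0,0,0,0.65,0,0,0.015,0,0,0,0.65,0,0,0.004,0,0,0,0.65,0,0,0,0,0,0,0.65,0,0,0,0,0,0,0.1,0,0,0,0,0,0,0.1,0,0,0,0,0,0,0.1,0,0,0,0,0,0,0.1]'

```text
clock: 4.03
ee_pos: [0.5011, 0.0888, 0.0887]
ee_rot: [0.001, 0.724, 0.69, 0.001]
force: [-1.8, 0.1, 6.1]
width: 0.622
finger_force: 53.2
```

Call:
apply_moves --increments '[0,0,-0.003,0,0,0,0.1,0,0,-0.008,0,0,0,0.1,0,0,-0.015,0,0,0,0.1,0,0,-0.02,0,0,0,0.1,0,0,-0.01,0,0,0,0.1,0,0,0,0,0,0,0.1]'

```text
clock: 4.78
ee_pos: [0.5009, 0.0888, 0.1446]
ee_rot: [0.001, 0.724, 0.69, 0.001]
force: [0.7, 0.0, -2.6]
width: 0.617
finger_force: 53.0
```

```bash
python3 -c "
from h import *
go(.561,.312,.141)"
```

```text
t 4.8 pos [0.5009 0.0888 0.1446] d_now [0.2259 0.0491 0.0038] d_yawed [0.226  0.0483 0.0036] rot [ 0.0025 -0.0003  0.0034] w 0.617 f [ 0.7  0.  -2.6]
```

Call:
apply_moves --increments '[0.015,0.003,0,0,0,0,0.1,0.03,0.007,0,0,0,0,0.1,0.035,0.008,0,0,0,0,0.1,0.035,0.008,0,0,0,0,0.1,0.035,0.008,0,0,0,0,0.1,0.035,0.008,0,0,0,0,0.1,0.028,0.005,0,0,0,0,0.1,0.013,0.002,0.01,0,0,0,0.1,0,0,0.018,0,0,0,0.1,0,0,0.018,0,0,0,0.1,0,0,0.01,0,0,0,0.1,0,0,0,0,0,0,0.1]'

```text
clock: 6.28
ee_pos: [0.5593, 0.311, 0.0855]
ee_rot: [-0.0, 0.725, 0.689, -0.001]
force: [0.2, -0.3, -3.1]
width: 0.62
finger_force: 53.1
```

Call:
apply_moves --increments '[0,0,0.002,0,0,0,0.1,0,0,0.001,0,0,0,0.1,0,0,0,0,0,0,0.1]'

```text
clock: 6.65
ee_pos: [0.5605, 0.3122, 0.0849]
ee_rot: [0.0, 0.724, 0.69, 0.0]
force: [0.9, -0.6, -3.2]
width: 0.62
finger_force: 53.1
```

Call:
apply_moves --increments '[0,0,0.001,0,0,0,0.1,0,0,0.001,0,0,0,0.1,0,0,0,0,0,0,0.1]'

```text
clock: 7.02
ee_pos: [0.5601, 0.312, 0.0821]
ee_rot: [-0.0, 0.724, 0.69, -0.0]
force: [0.2, -0.1, -2.3]
width: 0.623
finger_force: 53.1
```

Call:
apply_moves --increments '[0,0,0.001,0,0,0,0.1,0,0,0,0,0,0,0.1]'

```text
clock: 7.28
ee_pos: [0.5603, 0.3122, 0.0818]
ee_rot: [0.0, 0.724, 0.69, 0.0]
force: [-1.4, -0.5, -0.5]
width: 0.625
finger_force: 53.1
```

Call:
apply_moves --increments '[0,0,0.001,0,0,0,0.1,0,0,0,0,0,0,0.1]'

```text
clock: 7.52
ee_pos: [0.5603, 0.3122, 0.0818]
ee_rot: [-0.0, 0.724, 0.69, -0.0]
force: [-4.4, -1.8, 5.2]
width: 0.624
finger_force: 53.6
```

Call:
apply_moves --increments '[0,0,0,0,0,0,0.4,0,0,0,0,0,0,0.65,0,0,0,0,0,0,0.65,0,0,0,0,0,0,0.65,0,0,-0.01,0,0,0,0.65,0,0,-0.03,0,0,0,0.65,0,0,-0.04,0,0,0,0.65,0,0,-0.03,0,0,0,0.65,0,0,0,0,0,0,0.65]'

```text
clock: 8.65
ee_pos: [0.5622, 0.313, 0.195]
ee_rot: [0.001, 0.724, 0.69, 0.004]
force: [0.0, -0.1, -0.8]
width: 0.828
finger_force: 0.0
```

```bash
python3 -c "
from h import *
go(.496,.000,.0861)"
```

```text
t 8.7 pos [0.5622 0.313  0.195 ] d_now [-0.3162 -0.0515  0.1074] d_yawed [-0.316  -0.0497  0.1089] rot [ 0.0069 -0.0035  0.0034] w 0.828 f [ 0.  -0.1 -0.8]
```

Call:
apply_moves --increments '[-0.025,-0.004,0,0,0,0,0.65,-0.045,-0.007,0,0,0,0,0.65,-0.05,-0.007,0,0,0,0,0.65,-0.05,-0.007,0,0,0,0,0.65,-0.05,-0.008,0,0,0,0,0.65,-0.05,-0.008,0,0,0,0,0.65,-0.03,-0.005,0,0,0,0,0.65,-0.015,-0.002,0,0,0,0,0.65,0,0,0.02,0,0,0,0.65,0,0,0.02,0,0,0,0.65,0,0,0,0,0,0,0.65]'

```text
clock: 10.02
ee_pos: [0.4953, 0.0004, 0.1478]
ee_rot: [-0.002, 0.724, 0.69, -0.002]
force: [-0.4, 0.5, 0.7]
width: 0.825
finger_force: 0.0
```

```bash
python3 -c "
from h import *
go(.496,.000,.0861)"
```

```text
t 10.0 pos [4.953e-01 4.000e-04 1.478e-01] d_now [-0.0004  0.0011  0.0617] d_yawed [-0.0004  0.0008  0.0617] rot [-0.0051 -0.0005  0.004 ] w 0.825 f [-0.4  0.5  0.7]
```

Call:
apply_moves --increments '[0,0.001,0.02,0,0,0,0.65,0,0,0.025,0,0,0,0.65,0,0,0.013,0,0,0,0.65,0,0,0.004,0,0,0,0.65,0,0,0,0,0,0,0.65,0,0,0,0,0,0,0.1,0,0,0,0,0,0,0.1,0,0,0,0,0,0,0.1,0,0,0,0,0,0,0.1]'

```text
clock: 11.15
ee_pos: [0.4982, -0.0003, 0.0896]
ee_rot: [0.0, 0.724, 0.69, 0.0]
force: [-3.8, -0.3, 6.0]
width: 0.626
finger_force: 51.4
```

Call:
apply_moves --increments '[0,0,-0.003,0,0,0,0.1,0,0,-0.008,0,0,0,0.1,0,0,-0.015,0,0,0,0.1,0,0,-0.02,0,0,0,0.1,0,0,-0.01,0,0,0,0.1,0,0,0,0,0,0,0.1]'

```text
clock: 11.9
ee_pos: [0.4986, -0.0003, 0.1457]
ee_rot: [0.001, 0.724, 0.69, 0.001]
force: [-0.7, 0.1, -4.5]
width: 0.618
finger_force: 52.7
```

```bash
python3 -c "
from h import *
go(.461,.305,.0861)"
```

```text
t 11.9 pos [ 4.986e-01 -3.000e-04  1.457e-01] d_now [ 0.3031 -0.0527  0.0594] d_yawed [ 0.3029 -0.0535  0.0596] rot [0.0026 0.0002 0.0033] w 0.618 f [-0.7  0.1 -4.5]
```

Call:
apply_moves --increments '[0.02,-0.003,0,0,0,0,0.1,0.035,-0.006,0,0,0,0,0.1,0.042,-0.007,0,0,0,0,0.1,0.042,-0.008,0,0,0,0,0.1,0.042,-0.008,0,0,0,0,0.1,0.042,-0.008,0,0,0,0,0.1,0.04,-0.007,0,0,0,0,0.1,0.027,-0.004,0.006,0,0,0,0.1,0.013,-0.002,0.018,0,0,0,0.1,0,0,0.02,0,0,0,0.1,0,0,0.012,0,0,0,0.1,0,0,0,0,0,0,0.1]'

```text
clock: 13.4
ee_pos: [0.4587, 0.3034, 0.0861]
ee_rot: [-0.0, 0.725, 0.689, -0.002]
force: [-0.4, 0.1, -3.5]
width: 0.623
finger_force: 52.9
```

Call:
apply_moves --increments '[0,0,0.002,0,0,0,0.1,0,0,0.001,0,0,0,0.1,0,0,0,0,0,0,0.1]'

```text
clock: 13.78
ee_pos: [0.4601, 0.305, 0.0859]
ee_rot: [0.0, 0.724, 0.69, 0.001]
force: [0.2, 0.2, -3.7]
width: 0.625
finger_force: 52.9
```

Call:
apply_moves --increments '[0,0,0.001,0,0,0,0.1,0,0,0.001,0,0,0,0.1,0,0,0,0,0,0,0.1]'

```text
clock: 14.15
ee_pos: [0.4596, 0.305, 0.0832]
ee_rot: [-0.0, 0.724, 0.69, -0.0]
force: [0.1, -0.1, -4.0]
width: 0.623
finger_force: 52.9
```

Call:
apply_moves --increments '[0,0,0.001,0,0,0,0.1,0,0,0,0,0,0,0.1]'

```text
clock: 14.4
ee_pos: [0.4598, 0.3051, 0.0827]
ee_rot: [-0.0, 0.724, 0.69, 0.0]
force: [-1.7, 0.2, -1.3]
width: 0.624
finger_force: 53.1
```

Contact is starting, as the predicted z of .0826 said it would. One more millimetre, then release.

Call:
apply_moves --increments '[0,0,0.001,0,0,0,0.1,0,0,0,0,0,0,0.1,0,0,0,0,0,0,0.4,0,0,0,0,0,0,0.65,0,0,0,0,0,0,0.65,0,0,0,0,0,0,0.65,0,0,-0.01,0,0,0,0.65,0,0,-0.03,0,0,0,0.65,0,0,-0.04,0,0,0,0.65,0,0,-0.03,0,0,0,0.65,0,0,0,0,0,0,0.65]'

```text
clock: 15.78
ee_pos: [0.4616, 0.306, 0.1956]
ee_rot: [0.001, 0.724, 0.69, 0.004]
force: [-0.9, 0.3, -0.3]
width: 0.825
finger_force: 0.0
```

```bash
python3 -c "
from h import *
go(.4915,-.086,.0861)"
```

```text
t 15.8 pos [0.4616 0.306  0.1956] d_now [-0.3905  0.0483  0.1083] d_yawed [-0.3899  0.0504  0.1095] rot [ 0.0065 -0.0038  0.0034] w 0.825 f [-0.9  0.3 -0.3]
```

Call:
apply_moves --increments '[-0.025,0.003,0,0,0,0,0.65,-0.045,0.006,0,0,0,0,0.65,-0.055,0.007,0,0,0,0,0.65,-0.055,0.008,0,0,0,0,0.65,-0.055,0.008,0,0,0,0,0.65,-0.055,0.008,0,0,0,0,0.65,-0.05,0.006,0,0,0,0,0.65,-0.03,0.004,0,0,0,0,0.65,-0.019,0.002,0.015,0,0,0,0.65,0,0,0.025,0,0,0,0.65,0,0,0,0,0,0,0.65]'

```text
clock: 17.15
ee_pos: [0.4902, -0.0852, 0.1474]
ee_rot: [-0.003, 0.724, 0.69, -0.002]
force: [-0.2, 0.0, -0.3]
width: 0.824
finger_force: 0.0
```

```bash
python3 -c "
from h import *
go(.4915,-.086,.0861)"
```

```text
t 17.1 pos [ 0.4902 -0.0852  0.1474] d_now [-0.0008  0.0018  0.0613] d_yawed [-0.0007  0.0014  0.0613] rot [-0.0072 -0.0018  0.0035] w 0.824 f [-0.2  0.  -0.3]
```

Call:
apply_moves --increments '[0,0.001,0.02,0,0,0,0.65,0,0,0.025,0,0,0,0.65,0,0,0.013,0,0,0,0.65,0,0,0.004,0,0,0,0.65,0,0,0,0,0,0,0.65,0,0,0,0,0,0,0.1,0,0,0,0,0,0,0.1,0,0,0,0,0,0,0.1,0,0,0,0,0,0,0.1]'

```text
clock: 18.27
ee_pos: [0.494, -0.0863, 0.0906]
ee_rot: [0.0, 0.724, 0.69, 0.0]
force: [-2.9, 0.6, 5.5]
width: 0.623
finger_force: 51.8
```

Call:
apply_moves --increments '[0,0,-0.003,0,0,0,0.1,0,0,-0.008,0,0,0,0.1,0,0,-0.015,0,0,0,0.1,0,0,-0.02,0,0,0,0.1,0,0,-0.01,0,0,0,0.1,0,0,0,0,0,0,0.1]'

```text
clock: 19.02
ee_pos: [0.4944, -0.0863, 0.1467]
ee_rot: [0.001, 0.724, 0.69, 0.001]
force: [-0.4, -0.1, -2.9]
width: 0.622
finger_force: 53.0
```

```bash
python3 -c "
from h import *
go(.362,.298,.0861)"
```

```text
t 19.0 pos [ 0.4944 -0.0863  0.1467] d_now [ 0.3774 -0.1512  0.06  ] d_yawed [ 0.3769 -0.1523  0.0606] rot [0.0026 0.0006 0.0034] w 0.622 f [-0.4 -0.1 -2.9]
```

Call:
apply_moves --increments '[0.02,-0.008,0,0,0,0,0.1,0.045,-0.018,0,0,0,0,0.1,0.052,-0.021,0,0,0,0,0.1,0.052,-0.021,0,0,0,0,0.1,0.052,-0.021,0,0,0,0,0.1,0.052,-0.021,0,0,0,0,0.1,0.05,-0.021,0,0,0,0,0.1,0.036,-0.014,0.006,0,0,0,0.1,0.018,-0.007,0.018,0,0,0,0.1,0,0,0.02,0,0,0,0.1,0,0,0.012,0,0,0,0.1,0,0,0,0,0,0,0.1]'

```text
clock: 20.52
ee_pos: [0.3588, 0.2972, 0.0878]
ee_rot: [-0.0, 0.724, 0.69, -0.002]
force: [1.1, 0.1, -3.8]
width: 0.621
finger_force: 53.3
```

Call:
apply_moves --increments '[0,0,0.002,0,0,0,0.1,0,0,0.001,0,0,0,0.1,0,0,0,0,0,0,0.1]'

```text
clock: 20.9
ee_pos: [0.3606, 0.2979, 0.0868]
ee_rot: [0.0, 0.724, 0.689, 0.0]
force: [-0.3, 0.7, -4.2]
width: 0.621
finger_force: 53.3
```

Call:
apply_moves --increments '[0,0,0.001,0,0,0,0.1,0,0,0.001,0,0,0,0.1,0,0,0,0,0,0,0.1]'

```text
clock: 21.28
ee_pos: [0.3602, 0.2978, 0.0842]
ee_rot: [-0.0, 0.724, 0.69, -0.0]
force: [-0.1, -0.1, -4.0]
width: 0.625
finger_force: 53.3
```

Call:
apply_moves --increments '[0,0,0.001,0,0,0,0.1,0,0,0,0,0,0,0.1]'

```text
clock: 21.52
ee_pos: [0.3603, 0.298, 0.0837]
ee_rot: [-0.0, 0.724, 0.69, 0.0]
force: [-1.0, 0.4, -0.9]
width: 0.624
finger_force: 53.6
```

Call:
apply_moves --increments '[0,0,0.001,0,0,0,0.1,0,0,0,0,0,0,0.1,0,0,0,0,0,0,0.4,0,0,0,0,0,0,0.65,0,0,0,0,0,0,0.65,0,0,0,0,0,0,0.65,0,0,-0.01,0,0,0,0.65,0,0,-0.03,0,0,0,0.65,0,0,-0.04,0,0,0,0.65,0,0,-0.03,0,0,0,0.65,0,0,0,0,0,0,0.65]'

```text
clock: 22.9
ee_pos: [0.3619, 0.299, 0.1962]
ee_rot: [0.001, 0.724, 0.69, 0.004]
force: [-0.3, 0.6, -1.1]
width: 0.829
finger_force: 0.0
```

```bash
python3 -c "
from h import *
go(.556,-.004,.16)"
```

```text
t 22.9 pos [0.3619 0.299  0.1962] d_now [-0.2933  0.2085  0.0362] d_yawed [-0.2924  0.2097  0.0362] rot [ 0.0059 -0.0042  0.0034] w 0.829 f [-0.3  0.6 -1.1]
```

Call:
apply_moves --increments '[-0.02,0.015,0,0,0,0,0.65,-0.04,0.029,0,0,0,0,0.65,-0.045,0.032,0,0,0,0,0.65,-0.045,0.032,0,0,0,0,0.65,-0.045,0.032,0,0,0,0,0.65,-0.045,0.032,0,0,0,0,0.08,-0.032,0.023,0.01,0,0,0,0.08,-0.02,0.015,0.01,0,0,0,0.08,0,0,0.005,0,0,0,0.08,0,0,0,0,0,0,0.08,0,0,0,0,0,0,0.08]'

```text
clock: 24.28
ee_pos: [0.5553, -0.0032, 0.1674]
ee_rot: [-0.0, 0.724, 0.69, 0.0]
force: [-0.0, -0.1, -0.2]
width: 0.543
finger_force: 0.0
```

```bash
python3 -c "
from h import *
go(.556,-.004,.047); snap('wrist','w2.png'); snap('top','t2.png')
p=cams.camera_params('wrist')
q=np.array(p['rotation']); R=Rot.from_quat(q[[1,2,3,0]]).as_matrix()
for X in ([.5561,-.0042,.05],[.5611,.1159,.038]):
  print(cv2.projectPoints(np.array([X]),cv2.Rodrigues(R.T)[0],-R.T@p['xyz'],p['K'],np.array([p['k1'],0,0,0.]))[0].ravel().round(1))
a=cv2.imread('pics/t2.png')[160:340,140:400]; b=cv2.imread('pics/w2.png')
cv2.imwrite('pics/m2.png',np.vstack([cv2.resize(a,(400,277)),cv2.resize(b[60:400,140:540],(400,340))[:320]]))
"
```

```text
t 24.3 pos [ 0.5553 -0.0032  0.1674] d_now [-0.0008  0.0008  0.1204] d_yawed [-0.0008  0.0007  0.1204] rot [-0.0001 -0.0001  0.0046] w 0.543 f [-0.  -0.1 -0.2]
[321.3 200.1]
[320.3  21.5]
```

View pics/m2.png

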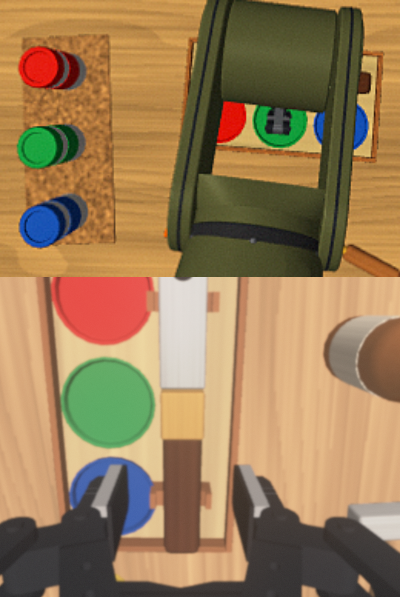

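The collar is at wrist pixel (323,198), within 2 mm of the prediction, and the iron runs square across the jaws. All three tins stand upright on the mat. I go down on the collar.

Call:
apply_moves --increments '[0.001,0.001,0.02,0,0,0,0.08,0,0,0.03,0,0,0,0.08,0,0,0.03,0,0,0,0.08,0,0,0.02,0,0,0,0.08,0,0,0.01,0,0,0,0.08,0,0,0.006,0,0,0,0.08,0,0,0.003,0,0,0,0.08,0,0,0,0,0,0,0.08,0,0,0,0,0,0,0.08]'

```text
clock: 25.5
ee_pos: [0.5573, -0.0032, 0.0491]
ee_rot: [0.001, 0.724, 0.69, 0.0]
force: [-0.4, 0.3, 0.7]
width: 0.541
finger_force: 0.0
```

Call:
apply_moves --increments '[0,0,0,0,0,0,-0.5,0,0,0,0,0,0,-0.5,0,0,0,0,0,0,-0.5,0,0,0,0,0,0,-0.5]' --squeeze 60

```text
clock: 26.0
ee_pos: [0.5572, -0.0032, 0.0492]
ee_rot: [0.0, 0.724, 0.69, 0.0]
force: [-2.0, -0.5, 5.4]
width: 0.359
finger_force: 62.2
```

Call:
apply_moves --increments '[0,0,-0.003,0,0,0,-0.5,0,0,-0.007,0,0,0,-0.5,0,0,-0.015,0,0,0,-0.5,0,0,-0.025,0,0,0,-0.5,0,0,-0.03,0,0,0,-0.5,0,0,-0.025,0,0,0,-0.5,0,0,-0.015,0,0,0,-0.5,0,0,0,0,0,0,-0.5,0,0,0,0,0,0,-0.5]'

```text
clock: 27.12
ee_pos: [0.556, -0.0031, 0.1671]
ee_rot: [-0.001, 0.724, 0.69, -0.001]
force: [0.1, 0.5, -4.5]
width: 0.358
finger_force: 61.2
```

```bash
python3 -c "
from h import *
go(.4633,-.3277,.169); go(.4633,-.3277,.169,-91.05)"
```

```text
t 27.1 pos [ 0.556  -0.0031  0.1671] d_now [-0.3288 -0.0767 -0.0018] d_yawed [-0.329  -0.0756 -0.0019] rot [-0.0021 -0.0001  0.0034] w 0.358 f [ 0.1  0.5 -4.5]
t 27.1 pos [ 0.556  -0.0031  0.1671] d_now [-0.3288 -0.0767 -0.0018] d_yawed [-0.0867  0.3263 -0.0019] rot [-1.7000e-03  1.5000e-03  1.5401e+00] w 0.358 f [ 0.1  0.5 -4.5]
```

Call:
apply_moves --increments '[-0.015,-0.004,0,0,0,0,-0.5,-0.03,-0.007,0,0,0,0,-0.5,-0.035,-0.008,0,0,0,0,-0.5,-0.035,-0.008,0,0,0,0,-0.5,-0.035,-0.008,0,0,0,0,-0.5,-0.035,-0.008,0,0,0,0,-0.5,-0.035,-0.008,0,0,0,0,-0.5,-0.035,-0.008,0,0,0,0,-0.5,-0.035,-0.008,0,0,0,0,-0.5,-0.025,-0.006,0,0,0,0,-0.5,-0.014,-0.003,0,0,0,0,-0.5,0,0,0,0,0,0,-0.5]'

```text
clock: 28.62
ee_pos: [0.4641, -0.3286, 0.1677]
ee_rot: [-0.001, 0.725, 0.689, 0.0]
force: [0.7, -0.1, -3.8]
width: 0.357
finger_force: 61.1
```

Call:
apply_moves --increments '[0,0,0,0,0,0.07,-0.5,0,0,0,0,0,0.14,-0.5,0,0,0,0,0,0.16,-0.5,0,0,0,0,0,0.16,-0.5,0,0,0,0,0,0.16,-0.5,0,0,0,0,0,0.16,-0.5,0,0,0,0,0,0.16,-0.5,0,0,0,0,0,0.16,-0.5,0,0,0,0,0,0.16,-0.5,0,0,0,0,0,0.14,-0.5,0,0,0,0,0,0.07,-0.5,0,0,0,0,0,0,-0.5]'

```text
clock: 30.12
ee_pos: [0.4649, -0.3269, 0.168]
ee_rot: [-0.0, 1.0, -0.008, -0.0]
force: [-0.2, 0.1, -3.5]
width: 0.358
finger_force: 61.1
```

```bash
python3 -c "
from h import *
snap('wrist','w3.png'); go(.4633,-.3277,.0272,-91.05)
for u,v in ((446,186),(443,326),(501,187),(499,328)): pass
p=cams.camera_params('wrist')
q=np.array(p['rotation']); R=Rot.from_quat(q[[1,2,3,0]]).as_matrix()
for X in ([.6147,-.2699,.014],[.6149,-.3912,.014],[.313,-.2644,.014],[.3104,-.3855,.014]):
  print(cv2.projectPoints(np.array([X]),cv2.Rodrigues(R.T)[0],-R.T@p['xyz'],p['K'],np.array([p['k1'],0,0,0.]))[0].ravel().round(1))
"
```

```text
t 30.2 pos [ 0.4649 -0.3271  0.1681] d_now [-0.0015  0.0007  0.1409] d_yawed [-0.0016  0.0006  0.1409] rot [-0.0006  0.0003  0.0024] w 0.363 f [-0.2  0.  -4.2]
[235.2 -16.1]
[406.  -19.5]
[256.  342.6]
[383.2 343.2]
```

View pics/w3.png

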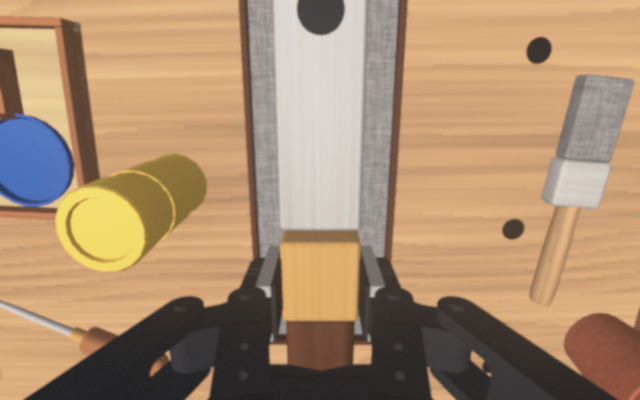

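Call:
apply_moves --increments '[-0.001,0,0.015,0,0,0,-0.5,0,0,0.025,0,0,0,-0.5,0,0,0.03,0,0,0,-0.5,0,0,0.025,0,0,0,-0.5,0,0,0.02,0,0,0,-0.5,0,0,0.012,0,0,0,-0.5,0,0,0.005,0,0,0,-0.5,0,0,0.001,0,0,0,-0.5,0,0,0,0,0,0,-0.5,0,0,0,0,0,0,-0.5]'

```text
clock: 31.42
ee_pos: [0.4642, -0.3284, 0.0362]
ee_rot: [0.001, 1.0, -0.009, 0.001]
force: [-0.2, -0.1, -4.4]
width: 0.358
finger_force: 61.1
```

Call:
apply_moves --increments '[0,0,0.001,0,0,0,-0.5,0,0,0.001,0,0,0,-0.5,0,0,0.001,0,0,0,-0.5,0,0,0,0,0,0,-0.5,0,0,0,0,0,0,-0.5]'

```text
clock: 32.05
ee_pos: [0.4637, -0.328, 0.0323]
ee_rot: [-0.0, 1.0, -0.009, 0.0]
force: [0.6, -0.4, -4.4]
width: 0.359
finger_force: 61.1
```

Call:
apply_moves --increments '[0,0,0.001,0,0,0,-0.5,0,0,0,0,0,0,-0.5,0,0,0,0,0,0,-0.5]'

```text
clock: 32.42
ee_pos: [0.4637, -0.328, 0.0313]
ee_rot: [-0.0, 1.0, -0.009, -0.0]
force: [0.2, -1.0, -3.3]
width: 0.361
finger_force: 61.1
```

Call:
apply_moves --increments '[0,0,0.001,0,0,0,-0.5,0,0,0.001,0,0,0,-0.5,0,0,0,0,0,0,-0.5,0,0,0,0,0,0,-0.5]'

```text
clock: 32.92
ee_pos: [0.4637, -0.328, 0.0293]
ee_rot: [-0.0, 1.0, -0.009, -0.0]
force: [0.4, -0.0, -3.8]
width: 0.357
finger_force: 61.1
```

Call:
apply_moves --increments '[0,0,0.001,0,0,0,-0.5,0,0,0,0,0,0,-0.5,0,0,0,0,0,0,-0.5]'

```text
clock: 33.3
ee_pos: [0.4637, -0.328, 0.0283]
ee_rot: [-0.0, 1.0, -0.009, -0.0]
force: [0.3, 0.3, -3.5]
width: 0.363
finger_force: 61.1
```

Call:
apply_moves --increments '[0,0,0.001,0,0,0,-0.5,0,0,0,0,0,0,-0.5,0,0,0,0,0,0,-0.5]'

```text
clock: 33.67
ee_pos: [0.4638, -0.328, 0.0273]
ee_rot: [0.0, 1.0, -0.009, 0.0]
force: [0.1, -0.4, -3.7]
width: 0.36
finger_force: 61.1
```

Call:
apply_moves --increments '[0,0,0.001,0,0,0,-0.5,0,0,0,0,0,0,-0.5,0,0,0,0,0,0,-0.5]'

```text
clock: 34.05
ee_pos: [0.4638, -0.3281, 0.0272]
ee_rot: [-0.0, 1.0, -0.009, -0.0]
force: [-3.6, 2.4, 5.3]
width: 0.353
finger_force: 62.2
```

Call:
apply_moves --increments '[0,0,0.001,0,0,0,-0.5,0,0,0,0,0,0,-0.5,0,0,0,0,0,0,-0.5]'

```text
clock: 34.42
ee_pos: [0.4638, -0.3281, 0.0272]
ee_rot: [-0.0, 1.0, -0.009, -0.0]
force: [-6.4, 5.6, 12.0]
width: 0.357
finger_force: 63.1
```

Call:
apply_moves --increments '[0,0,-0.001,0,0,0,-0.5,0,0,0,0,0,0,-0.1,0,0,0,0,0,0,0.08,0,0,0,0,0,0,0.08,0,0,0,0,0,0,0.08,0,0,-0.01,0,0,0,0.08,0,0,-0.03,0,0,0,0.08,0,0,-0.045,0,0,0,0.08,0,0,-0.05,0,0,0,0.08,0,0,-0.03,0,0,0,0.08,0,0,-0.015,0,0,0,0.08,0,0,0,0,0,0,0.65]'

```text
clock: 35.92
ee_pos: [0.4641, -0.3283, 0.2073]
ee_rot: [0.001, 1.0, -0.009, 0.001]
force: [0.1, -0.5, 0.0]
width: 0.733
finger_force: 0.0
```

Call:
apply_moves --increments '[0,0,0,0,0,-0.07,0.65,0,0,0,0,0,-0.14,0.65,0,0,0,0,0,-0.16,0.65,0,0,0,0,0,-0.16,0.65,0,0,0,0,0,-0.16,0.65,0,0,0,0,0,-0.16,0.65,0,0,0,0,0,-0.16,0.65,0,0,0,0,0,-0.16,0.65,0,0,0,0,0,-0.16,0.65,0,0,0,0,0,-0.14,0.65,0,0,0,0,0,-0.07,0.65,0,0,0,0,0,0,0.65]'

```text
clock: 37.42
ee_pos: [0.4629, -0.3273, 0.2039]
ee_rot: [-0.002, 0.725, 0.689, -0.0]
force: [0.3, -0.6, 0.9]
width: 0.829
finger_force: 0.0
```

```bash
python3 -c "
from h import *
snap('top','t4.png'); go(.3605,.298,.19)
a=cv2.imread('pics/t4.png')[150:350,140:540]
cv2.imwrite('pics/m4.png',cv2.resize(a,(800,400)))
"
```

```text
t 37.5 pos [ 0.4631 -0.3274  0.2044] d_now [ 0.6195 -0.1338  0.0159] d_yawed [ 0.6192 -0.1352  0.0144] rot [-0.0025 -0.0019  0.0021] w 0.825 f [ 0.3 -0.2 -0.1]
```

View pics/m4.png

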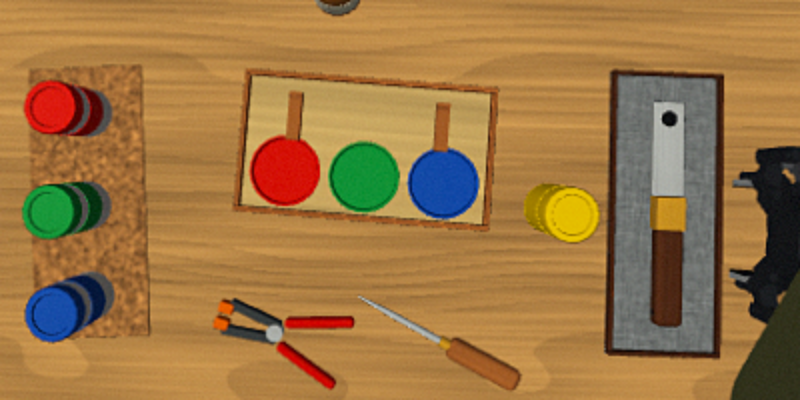

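The top view shows the iron central in the tray (668,213) and all three tins standing on the mat. The dishes are fully visible: red (285,171), green (364,176) and blue (444,184).

```bash
python3 -c "
from h import *
for n,u,v,z in (('dr',285,171,.017),('dg',364,176,.017),('db',444,184,.017),('red',53,107,.114),('green',51,211,.114),('blue',53,313,.114),('collar',668,213.5,.028)):
  print(n,ray('top',140+u/2-.25,150+v/2-.25,z).round(4))
"
```

```text
dr [0.5    0.0852 0.017 ]
dg [ 0.4965 -0.0006  0.017 ]
db [ 0.4898 -0.0871  0.017 ]
red [0.5593 0.3053 0.114 ]
green [0.4577 0.3027 0.114 ]
blue [0.3595 0.2967 0.114 ]
collar [ 0.4635 -0.3252  0.028 ]
```

Call:
apply_moves --increments '[0.02,-0.004,0,0,0,0,0.65,0.045,-0.01,0,0,0,0,0.65,0.055,-0.012,0,0,0,0,0.65,0.055,-0.012,0,0,0,0,0.65,0.055,-0.012,0,0,0,0,0.65,0.055,-0.012,0,0,0,0,0.65,0.055,-0.012,0,0,0,0,0.65,0.055,-0.012,0,0,0,0,0.65,0.055,-0.012,0,0,0,0,0.65,0.055,-0.012,0,0,0,0,0.65,0.05,-0.011,0,0,0,0,0.65,0.04,-0.008,0,0,0,0,0.65]'

```text
clock: 38.98
ee_pos: [0.3621, 0.2747, 0.2061]
ee_rot: [-0.0, 0.724, 0.69, -0.0]
force: [1.1, 0.7, -0.6]
width: 0.822
finger_force: 0.0
```

Call:
apply_moves --increments '[0.02,-0.004,0,0,0,0,0.65,0,0,0.01,0,0,0,0.65,0,0,0,0,0,0,0.65,0,0,0,0,0,0,0.65]'

```text
clock: 39.48
ee_pos: [0.3609, 0.2919, 0.196]
ee_rot: [0.0, 0.725, 0.689, -0.0]
force: [1.1, 0.5, -1.4]
width: 0.822
finger_force: 0.0
```

```bash
python3 -c "
from h import *
go(.3605,.298,.081)"
```

```text
t 39.5 pos [0.3609 0.2919 0.196 ] d_now [ 0.0061 -0.0006  0.115 ] d_yawed [ 0.006  -0.0007  0.115 ] rot [-0.0004  0.0005  0.0021] w 0.822 f [ 1.1  0.5 -1.4]
```

Call:
apply_moves --increments '[0.006,0,0.02,0,0,0,0.65,0,0,0.03,0,0,0,0.65,0,0,0.03,0,0,0,0.65,0,0,0.022,0,0,0,0.65,0,0,0.008,0,0,0,0.65,0,0,0,0,0,0,0.65,0,0,0,0,0,0,0.65]' --squeeze 50

```text
clock: 40.35
ee_pos: [0.3622, 0.2991, 0.0876]
ee_rot: [0.0, 0.724, 0.689, 0.001]
force: [-0.6, 0.9, 0.4]
width: 0.826
finger_force: 0.0
```

Call:
apply_moves --increments '[0,0,0,0,0,0,0.1,0,0,0,0,0,0,0.1,0,0,0,0,0,0,0.1,0,0,0,0,0,0,0.1]'

```text
clock: 40.85
ee_pos: [0.3615, 0.2993, 0.0877]
ee_rot: [-0.0, 0.724, 0.69, 0.0]
force: [-4.1, -0.5, 6.5]
width: 0.621
finger_force: 51.0
```

Call:
apply_moves --increments '[0,0,-0.003,0,0,0,0.1,0,0,-0.008,0,0,0,0.1,0,0,-0.015,0,0,0,0.1,0,0,-0.02,0,0,0,0.1,0,0,-0.01,0,0,0,0.1,0,0,0,0,0,0,0.1,0,0,0,0,0,0,0.1]'

```text
clock: 41.72
ee_pos: [0.3609, 0.2985, 0.1416]
ee_rot: [-0.0, 0.724, 0.69, -0.001]
force: [-0.2, -1.0, -4.3]
width: 0.62
finger_force: 52.7
```

```bash
python3 -c "
from h import *
go(.494,-.0863,.09)"
```

```text
t 41.7 pos [0.3609 0.2985 0.1416] d_now [-0.3778  0.1519  0.0518] d_yawed [-0.3773  0.1531  0.0516] rot [-0.001   0.0007  0.0034] w 0.62 f [-0.2 -1.  -4.3]
```

Call:
apply_moves --increments '[-0.02,0.008,0,0,0,0,0.1,-0.045,0.018,0,0,0,0,0.1,-0.052,0.021,0,0,0,0,0.1,-0.052,0.021,0,0,0,0,0.1,-0.052,0.021,0,0,0,0,0.1,-0.052,0.022,0,0,0,0,0.1,-0.05,0.02,0,0,0,0,0.1,-0.035,0.014,0,0,0,0,0.1,-0.018,0.008,0.01,0,0,0,0.1,0,0,0.015,0,0,0,0.1,0,0,0,0,0,0,0.1,0,0,0,0,0,0,0.1]'

```text
clock: 43.22
ee_pos: [0.4952, -0.0831, 0.1167]
ee_rot: [-0.001, 0.724, 0.69, -0.0]
force: [0.4, -0.1, -4.4]
width: 0.624
finger_force: 53.1
```

```bash
python3 -c "
from h import *
go(.494,-.0855,.0947)"
```

```text
t 43.2 pos [ 0.4952 -0.0831  0.1167] d_now [-0.0025 -0.001   0.022 ] d_yawed [-0.0025 -0.0011  0.022 ] rot [-0.0012 -0.0005  0.005 ] w 0.624 f [ 0.4 -0.1 -4.4]
```

Call:
apply_moves --increments '[-0.003,-0.002,0.005,0,0,0,0.1,0,0,0.006,0,0,0,0.1,0,0,0.005,0,0,0,0.1,0,0,0.002,0,0,0,0.1,0,0,0,0,0,0,0.1,0,0,0,0,0,0,0.1]'

```text
clock: 43.98
ee_pos: [0.4938, -0.0872, 0.0995]
ee_rot: [0.0, 0.724, 0.69, 0.0]
force: [0.2, 0.5, -3.9]
width: 0.622
finger_force: 53.1
```

Call:
apply_moves --increments '[0,0,0.001,0,0,0,0.1,0,0,0.001,0,0,0,0.1,0,0,0,0,0,0,0.1,0,0,0,0,0,0,0.1]'

```text
clock: 44.48
ee_pos: [0.4936, -0.0872, 0.0973]
ee_rot: [0.0, 0.724, 0.69, -0.0]
force: [0.8, -0.1, -3.8]
width: 0.627
finger_force: 53.1
```

Call:
apply_moves --increments '[0,0,0.001,0,0,0,0.1,0,0,0,0,0,0,0.1,0,0,0,0,0,0,0.1]'

```text
clock: 44.85
ee_pos: [0.4936, -0.0871, 0.0963]
ee_rot: [-0.0, 0.724, 0.69, -0.0]
force: [0.1, -0.1, -4.1]
width: 0.623
finger_force: 53.1
```

Call:
apply_moves --increments '[0,0,0.001,0,0,0,0.1,0,0,0,0,0,0,0.1,0,0,0,0,0,0,0.1]'

```text
clock: 45.22
ee_pos: [0.4936, -0.0872, 0.0953]
ee_rot: [-0.0, 0.724, 0.69, -0.0]
force: [-0.6, 0.4, -2.3]
width: 0.624
finger_force: 53.1
```

Call:
apply_moves --increments '[0,0,0.001,0,0,0,0.1,0,0,0,0,0,0,0.1,0,0,0,0,0,0,0.1]'

```text
clock: 45.6
ee_pos: [0.4937, -0.0872, 0.0947]
ee_rot: [0.0, 0.724, 0.69, 0.0]
force: [-1.7, -0.1, -0.1]
width: 0.626
finger_force: 53.3
```

Call:
apply_moves --increments '[0,0,0.0005,0,0,0,0.1,0,0,0,0,0,0,0.4,0,0,0,0,0,0,0.65,0,0,0,0,0,0,0.65,0,0,0,0,0,0,0.65,0,0,-0.01,0,0,0,0.65,0,0,-0.03,0,0,0,0.65,0,0,-0.035,0,0,0,0.65,0,0,-0.025,0,0,0,0.65,0,0,0,0,0,0,0.65,0,0,0,0,0,0,0.65]'

```text
clock: 46.98
ee_pos: [0.4931, -0.087, 0.193]
ee_rot: [-0.001, 0.724, 0.69, -0.0]
force: [-0.7, 0.2, -0.9]
width: 0.827
finger_force: 0.0
```

```bash
python3 -c "
from h import *
go(.46,.305,.088)"
```

```text
t 47.0 pos [ 0.4931 -0.087   0.193 ] d_now [ 0.3899 -0.0521  0.1051] d_yawed [ 0.3897 -0.0535  0.105 ] rot [-0.0011 -0.0003  0.0034] w 0.827 f [-0.7  0.2 -0.9]
```

Call:
apply_moves --increments '[0.025,-0.003,0,0,0,0,0.65,0.045,-0.006,0,0,0,0,0.65,0.055,-0.008,0,0,0,0,0.65,0.055,-0.008,0,0,0,0,0.65,0.055,-0.008,0,0,0,0,0.65,0.055,-0.008,0,0,0,0,0.65,0.05,-0.006,0,0,0,0,0.65,0.032,-0.004,0,0,0,0,0.65,0.018,-0.001,0.015,0,0,0,0.65,0,0,0.025,0,0,0,0.65,0,0,0,0,0,0,0.65,0,0,0,0,0,0,0.65]'

```text
clock: 48.48
ee_pos: [0.4607, 0.3043, 0.1533]
ee_rot: [-0.0, 0.725, 0.689, -0.001]
force: [-0.3, 0.4, 0.6]
width: 0.824
finger_force: 0.0
```

```bash
python3 -c "
from h import *
go(.46,.305,.086)"
```

```text
t 48.5 pos [0.4607 0.3043 0.1533] d_now [ 0.0008 -0.0007  0.0673] d_yawed [ 0.0007 -0.0008  0.0673] rot [-0.0009  0.0007  0.0025] w 0.824 f [-0.3  0.4  0.6]
```

Call:
apply_moves --increments '[0.001,-0.001,0.02,0,0,0,0.65,0,0,0.025,0,0,0,0.65,0,0,0.015,0,0,0,0.65,0,0,0.006,0,0,0,0.65,0,0,0,0,0,0,0.65,0,0,0,0,0,0,0.65,0,0,0,0,0,0,0.1,0,0,0,0,0,0,0.1,0,0,0,0,0,0,0.1,0,0,0,0,0,0,0.1]'

```text
clock: 49.72
ee_pos: [0.46, 0.3064, 0.089]
ee_rot: [-0.0, 0.724, 0.69, 0.0]
force: [-4.4, 0.4, 5.4]
width: 0.621
finger_force: 51.6
```

Call:
apply_moves --increments '[0,0,-0.003,0,0,0,0.1,0,0,-0.008,0,0,0,0.1,0,0,-0.015,0,0,0,0.1,0,0,-0.02,0,0,0,0.1,0,0,-0.01,0,0,0,0.1,0,0,0,0,0,0,0.1,0,0,0,0,0,0,0.1]'

```text
clock: 50.6
ee_pos: [0.4594, 0.3058, 0.1434]
ee_rot: [-0.0, 0.724, 0.69, -0.0]
force: [-0.2, -0.5, -3.5]
width: 0.618
finger_force: 52.8
```

```bash
python3 -c "
from h import *
go(.498,-.0003,.09)"
```

```text
t 50.6 pos [0.4594 0.3058 0.1434] d_now [-0.3038  0.0536  0.0535] d_yawed [-0.3036  0.0546  0.0534] rot [-0.0008  0.0004  0.0034] w 0.618 f [-0.2 -0.5 -3.5]
```

Call:
apply_moves --increments '[-0.02,0.003,0,0,0,0,0.1,-0.035,0.006,0,0,0,0,0.1,-0.042,0.008,0,0,0,0,0.1,-0.042,0.008,0,0,0,0,0.1,-0.042,0.008,0,0,0,0,0.1,-0.042,0.008,0,0,0,0,0.1,-0.04,0.007,0,0,0,0,0.1,-0.026,0.004,0,0,0,0,0.1,-0.013,0.002,0.01,0,0,0,0.1,0,0,0.015,0,0,0,0.1,0,0,0,0,0,0,0.1,0,0,0,0,0,0,0.1]'

```text
clock: 52.1
ee_pos: [0.4986, 0.0025, 0.1183]
ee_rot: [-0.0, 0.724, 0.69, -0.0]
force: [0.9, 0.1, -2.9]
width: 0.621
finger_force: 53.1
```

```bash
python3 -c "
from h import *
go(.498,.0005,.096)"
```

```text
t 52.1 pos [0.4986 0.0025 0.1183] d_now [-0.0021 -0.0005  0.0223] d_yawed [-0.0021 -0.0005  0.0223] rot [-0.001  -0.0002  0.0047] w 0.621 f [ 0.9  0.1 -2.9]
```

Call:
apply_moves --increments '[-0.002,-0.001,0.005,0,0,0,0.1,0,0,0.006,0,0,0,0.1,0,0,0.005,0,0,0,0.1,0,0,0.003,0,0,0,0.1,0,0,0.001,0,0,0,0.1,0,0,0,0,0,0,0.1,0,0,0,0,0,0,0.1]'

```text
clock: 52.98
ee_pos: [0.498, -0.0003, 0.0991]
ee_rot: [0.0, 0.724, 0.69, 0.0]
force: [-0.6, 0.6, -3.2]
width: 0.622
finger_force: 53.1
```

Call:
apply_moves --increments '[0,0,0.001,0,0,0,0.1,0,0,0,0,0,0,0.1,0,0,0,0,0,0,0.1]'

```text
clock: 53.35
ee_pos: [0.4978, -0.0003, 0.0978]
ee_rot: [-0.0, 0.724, 0.69, 0.0]
force: [-0.6, 0.5, -3.2]
width: 0.617
finger_force: 53.1
```

Call:
apply_moves --increments '[0,0,0.001,0,0,0,0.1,0,0,0,0,0,0,0.1,0,0,0,0,0,0,0.1]'

```text
clock: 53.72
ee_pos: [0.4978, -0.0003, 0.0968]
ee_rot: [-0.0, 0.724, 0.69, -0.0]
force: [-0.2, -1.1, -4.0]
width: 0.62
finger_force: 53.1
```

Call:
apply_moves --increments '[0,0,0.001,0,0,0,0.1,0,0,0,0,0,0,0.1,0,0,0,0,0,0,0.1]'

```text
clock: 54.1
ee_pos: [0.498, -0.0003, 0.0961]
ee_rot: [0.0, 0.724, 0.69, 0.0]
force: [-0.6, 0.4, -0.9]
width: 0.624
finger_force: 53.3
```

Call:
apply_moves --increments '[0,0,0.0005,0,0,0,0.1,0,0,0,0,0,0,0.1,0,0,0,0,0,0,0.1]'

```text
clock: 54.48
ee_pos: [0.498, -0.0003, 0.096]
ee_rot: [0.0, 0.724, 0.69, 0.0]
force: [-4.0, 0.2, 6.0]
width: 0.626
finger_force: 53.6
```

Call:
apply_moves --increments '[0,0,0,0,0,0,0.4,0,0,0,0,0,0,0.65,0,0,0,0,0,0,0.65,0,0,0,0,0,0,0.65,0,0,-0.01,0,0,0,0.65,0,0,-0.03,0,0,0,0.65,0,0,-0.035,0,0,0,0.65,0,0,-0.025,0,0,0,0.65,0,0,0,0,0,0,0.65,0,0,0,0,0,0,0.65]'

```text
clock: 55.72
ee_pos: [0.4973, -0.0002, 0.1945]
ee_rot: [-0.0, 0.724, 0.69, -0.0]
force: [-0.0, 0.1, 0.0]
width: 0.822
finger_force: 0.0
```

```bash
python3 -c "
from h import *
go(.5605,.312,.088)"
```

```text
t 55.7 pos [ 4.973e-01 -2.000e-04  1.945e-01] d_now [0.3149 0.0479 0.1064] d_yawed [0.3151 0.0468 0.1065] rot [-0.0011 -0.      0.0034] w 0.822 f [-0.   0.1  0. ]
```

Call:
apply_moves --increments '[0.025,0.004,0,0,0,0,0.65,0.045,0.007,0,0,0,0,0.65,0.05,0.007,0,0,0,0,0.65,0.05,0.007,0,0,0,0,0.65,0.05,0.008,0,0,0,0,0.65,0.05,0.008,0,0,0,0,0.65,0.03,0.005,0,0,0,0,0.65,0.015,0.002,0.015,0,0,0,0.65,0,0,0.025,0,0,0,0.65,0,0,0,0,0,0,0.65,0,0,0,0,0,0,0.65]'

```text
clock: 57.1
ee_pos: [0.561, 0.3113, 0.1548]
ee_rot: [-0.0, 0.724, 0.689, -0.001]
force: [0.2, -0.2, 0.8]
width: 0.821
finger_force: 0.0
```

```bash
python3 -c "
from h import *
go(.5605,.312,.086)"
```

```text
t 57.1 pos [0.561  0.3113 0.1548] d_now [ 0.0007 -0.0005  0.0688] d_yawed [ 0.0007 -0.0005  0.0688] rot [-0.0009  0.0006  0.0026] w 0.821 f [ 0.2 -0.2  0.8]
```

Call:
apply_moves --increments '[0,-0.001,0.02,0,0,0,0.65,0,0,0.025,0,0,0,0.65,0,0,0.016,0,0,0,0.65,0,0,0.006,0,0,0,0.65,0,0,0,0,0,0,0.65,0,0,0,0,0,0,0.65,0,0,0,0,0,0,0.1,0,0,0,0,0,0,0.1,0,0,0,0,0,0,0.1,0,0,0,0,0,0,0.1]'

```text
clock: 58.35
ee_pos: [0.5608, 0.3125, 0.0896]
ee_rot: [0.0, 0.724, 0.69, 0.001]
force: [-2.2, -0.6, 5.6]
width: 0.618
finger_force: 52.9
```

Call:
apply_moves --increments '[0,0,-0.003,0,0,0,0.1,0,0,-0.008,0,0,0,0.1,0,0,-0.015,0,0,0,0.1,0,0,-0.02,0,0,0,0.1,0,0,-0.01,0,0,0,0.1,0,0,0,0,0,0,0.1,0,0,0,0,0,0,0.1]'

```text
clock: 59.22
ee_pos: [0.5599, 0.3119, 0.1439]
ee_rot: [-0.0, 0.724, 0.69, -0.0]
force: [-0.5, 0.4, -3.0]
width: 0.622
finger_force: 52.9
```

```bash
python3 -c "
from h import *
go(.501,.0888,.09)"
```

```text
t 59.2 pos [0.5599 0.3119 0.1439] d_now [-0.2257 -0.0478  0.054 ] d_yawed [-0.2259 -0.0471  0.0539] rot [-0.0008  0.0004  0.0034] w 0.622 f [-0.5  0.4 -3. ]
```

Call:
apply_moves --increments '[-0.015,-0.003,0,0,0,0,0.1,-0.03,-0.006,0,0,0,0,0.1,-0.035,-0.008,0,0,0,0,0.1,-0.035,-0.008,0,0,0,0,0.1,-0.035,-0.008,0,0,0,0,0.1,-0.035,-0.008,0,0,0,0,0.1,-0.028,-0.005,0,0,0,0,0.1,-0.013,-0.002,0.01,0,0,0,0.1,0,0,0.015,0,0,0,0.1,0,0,0,0,0,0,0.1,0,0,0,0,0,0,0.1]'

```text
clock: 60.6
ee_pos: [0.5012, 0.0894, 0.1189]
ee_rot: [-0.0, 0.724, 0.69, -0.0]
force: [-0.4, 1.0, -3.6]
width: 0.618
finger_force: 53.2
```

```bash
python3 -c "
from h import *
go(.501,.0885,.0966)"
```

```text
t 60.6 pos [0.5012 0.0894 0.1189] d_now [-0.0009 -0.0001  0.0223] d_yawed [-0.0009 -0.0001  0.0223] rot [-0.0007 -0.0001  0.0045] w 0.618 f [-0.4  1.  -3.6]
```

Call:
apply_moves --increments '[-0.001,0,0.005,0,0,0,0.1,0,0,0.006,0,0,0,0.1,0,0,0.005,0,0,0,0.1,0,0,0.003,0,0,0,0.1,0,0,0.002,0,0,0,0.1,0,0,0,0,0,0,0.1,0,0,0,0,0,0,0.1]'

```text
clock: 61.48
ee_pos: [0.5013, 0.0877, 0.0985]
ee_rot: [0.0, 0.724, 0.69, 0.0]
force: [-0.3, 0.1, -3.4]
width: 0.619
finger_force: 53.2
```

Call:
apply_moves --increments '[0,0,0.001,0,0,0,0.1,0,0,0,0,0,0,0.1,0,0,0,0,0,0,0.1]'

```text
clock: 61.85
ee_pos: [0.5012, 0.0877, 0.0973]
ee_rot: [0.0, 0.724, 0.69, 0.0]
force: [-0.5, 1.0, -2.5]
width: 0.624
finger_force: 53.2
```

Call:
apply_moves --increments '[0,0,0.001,0,0,0,0.1,0,0,0,0,0,0,0.1,0,0,0,0,0,0,0.1]'

```text
clock: 62.22
ee_pos: [0.5013, 0.0877, 0.0967]
ee_rot: [0.0, 0.724, 0.69, 0.0]
force: [-1.5, -0.9, 0.3]
width: 0.623
finger_force: 53.2
```

Call:
apply_moves --increments '[0,0,0.0005,0,0,0,0.1,0,0,0,0,0,0,0.1,0,0,0,0,0,0,0.1]'

```text
clock: 62.6
ee_pos: [0.5014, 0.0877, 0.0966]
ee_rot: [0.0, 0.724, 0.69, 0.0]
force: [-3.2, -0.8, 6.0]
width: 0.621
finger_force: 53.5
```

Release, rise and swing back to the left, clear of the view.

Call:
apply_moves --increments '[0,0,0,0,0,0,0.4,0,0,0,0,0,0,0.65,0,0,0,0,0,0,0.65,0,0,0,0,0,0,0.65,0,0,-0.01,0,0,0,0.65,0,0,-0.03,0,0,0,0.65,0,0,-0.035,0,0,0,0.65,0,0,-0.035,0,0,0,0.65,0.02,0,-0.02,0,0,0,0.65,0.05,0,0,0,0,0,0.65,0.05,0,0,0,0,0,0.65,0.05,-0.01,0,0,0,0,0.65]'

```text
clock: 64.1
ee_pos: [0.4998, 0.2595, 0.2269]
ee_rot: [0.0, 0.724, 0.689, 0.001]
force: [0.3, 0.2, 0.5]
width: 0.823
finger_force: 0.0
```

Call:
apply_moves --increments '[0.05,-0.03,0,0,0,0,0.65,0.05,-0.03,0,0,0,0,0.65,0.05,-0.03,0,0,0,0,0.65,0.05,-0.03,0,0,0,0,0.65,0.04,-0.02,0,0,0,0,0.65,0.02,-0.01,0,0,0,0,0.65,0,0,0,0,0,0,0.65,0,0,0,0,0,0,0.65]'

```text
clock: 65.1
ee_pos: [0.363, 0.5241, 0.2259]
ee_rot: [0.0, 0.725, 0.689, -0.0]
force: [0.1, -0.9, -0.6]
width: 0.826
finger_force: 0.0
```

```bash
python3 -c "
from h import *
a=snap('top','t5.png'); b=snap('scene','s5.png')
a=cv2.imread('pics/t5.png')[110:340,140:540]; b=cv2.imread('pics/s5.png')[110:270,140:540]
cv2.imwrite('pics/m5.png',np.vstack([cv2.resize(a,(600,345)),cv2.resize(b,(600,240))]))
"
```

```text
(no output)
```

View pics/m5.png

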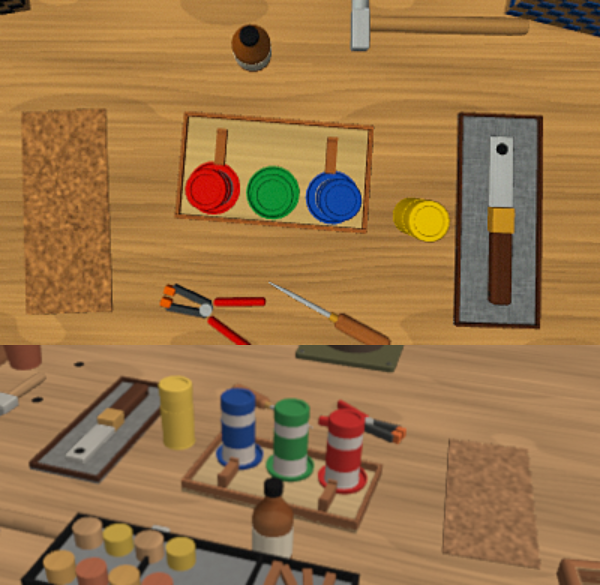

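The final view shows all three tins upright in their own dishes: red (213,189), green (273,192), blue (334,197). The iron lies flat in the middle of the tray (502,220), and the bottle and yellow tin are where they were.

```bash
python3 -c "
from plant import ctrl
print(ctrl.hand_in())"
```

```text
the job is handed in; nothing more can be done
None
```

The job is done and handed in at about 65 s: the iron lies lengthwise in the middle of the tray, each tin is back upright in the dish of its own colour, and the bottle was not touched.

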